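# Flip open the test box and press its start button

### The arm

A 7-joint arm with a two-finger parallel gripper is mounted at the origin on a cart in front of the work surface, level with it; the furniture and walls round the work are solid. World frame = base frame: x ahead of the robot, y to its left, z up, the work surface at z = 0. Lengths are in m, angles in degrees, forces in N, time in s.
With the tool pointing down it reaches from about 0.375 to 0.925 m from the base axis. Payload 3.1 kg.
Tool frame: the origin (TCP) lies at the very end of the fingers, on their centre line; the grasp point (between the pads) lies 19 mm behind it (ctrl.pinch_z is the distance from the TCP to the grasp point, in m); z points along the fingers, y is the line along which they close (so a half turn about z gives the same grasp; the last joint's range is limited). The gripper opens to 85 mm and grips with 20 to 120 N. Pads are 22 mm wide; open, the fingers measure 114 mm over their backs; the gripper's body (76 mm by 85 mm) begins 54 mm behind the grasp point. The pads swing forward as they close: fully open they stand 13 mm farther back than shut.
Start: joints at [-78.426, 21.939, 2.515, 91.553, -1.026, 66.532, -2.859], TCP at [0.192, 0.621, 0.231] pointing down, gripper open.
Joint ranges: [-149.38, 149.38], [-23.57, 123.04], [-84.95, 90], [0, 143.3], [-89.99, 269.99], [3.08, 112.72], [-163.45, 163.45]. Speed limits (degrees/s): [159.86, 159.86, 180, 180, 180, 180, 180].

### API

Orientations are given as [roll, pitch, yaw] about the fixed x, y, z axes, in that order (R = Rz(yaw) Ry(pitch) Rx(roll)).
In Python, from workcell import ctrl gives the robot as it stands.
- The arm moves only by the tool move_arm, never from a script. Its argument "series" is a list of rows, each a list of 7 numbers: the shift along the world's x, y, z in units of 250 mm (1.0 is 250 mm), then the turn, a rotation vector about the world's x, y, z in units of 6 degrees (1.0 is 6 degrees), then the gripper's target within -1 to 1 (fully open at 1, half-way at 0, shut at -1). In form: [[tx, ty, tz, wx, wy, wz, claw], ...]. A call has 1 to 12 rows; each row shifts and turns the commanded pose from where the row before left it; what a row does not reach is not made up. A row lasts 1/10 s, in which the tool goes at most 50 mm and 8.59 degrees, less where a joint would pass 70% of its speed; a pose out of reach is approached as far as the arm can. A call with a number of a shift or a turn outside -1 to 1 is refused whole. A call with a gripper value outside its range is refused whole. The fingers move at their own pace and stop on an object; "squeeze" is the grip in N (left out, the last holds). Time passes only in rows, so rows that do not move let the fingers close. It gives the time, the measured TCP pose, the force, the opening and the grip force at its end, in the units of the state.
- ctrl.observe(): the state, without advancing time (a new reading comes with each control period).
- ctrl.camera(name): name is "scene" or "side" or "wrist"; returns a dict with "frame" (420x560x3 uint8, red, green, blue), "fx", "fy", "cx", "cy" (pixels), "rvec" (rotation vector, rad) and "tvec" (3), from world to camera coordinates, as OpenCV has them; the wrist camera has in their place "hand_eye" (4x4, takes a point from camera to tool coordinates, whose origin is the TCP and whose axes are the flange's). Camera axes: x right, y down, z forward; pixel columns grow to the right and rows downward; lengths in m; the calibration is good to about 2 mm. A picture is of the moment at which its call begins: read the wrist's pose just before it. There is no depth.
- ctrl.hand_in(): hands the job in; it is judged then, once.
The state is a dict: "t": time; "joint_pos": joint angles; "dq": joint speeds; "joint_torque": joint torques, N m; "eef_pos": TCP position; "tool_rot": TCP orientation; "wrist_force": force on the tool from outside, world axes, zero at the start; "wrist_torque": the same for the moment, N m; "width": finger opening in m; "finger_force": force on a finger pad.
Only numpy, scipy, OpenCV 4.12 (cv2) and the standard library are available. Lean on these libraries where they do the work, as an engineer would, in place of code of your own. Each camera call takes 0.05 s, during which the arm holds its last target. There are 200 camera calls.

### The job

Start the test: with a fingertip, push up the lid of the wider of the two lidded metal boxes by its front tab and tip it over past upright, so that it leans back open by its own weight; then press the push button inside all the way down and let it go. Only push: do not grip or lift anything or press hard on the lid, do not shove the boxes about, and leave the narrower box shut, the lid of the wide one open, and the tape measure, bearing and solder spool where they are.

Things in the scene. Friction and masses are not known exactly. Their poses are not given: they have to be found in the camera images.
- wide_box: The box to open: a grey painted metal case 120 mm deep (its x) and 170 mm wide (its y), walls 4 mm thick with their rim 66 mm above the bench, standing loose on rubber feet, about 2.4 kg in all. Origin: centre of its underside. Its front (tab side) faces its own -x, roughly towards the robot's left (world +y), and the hinge is on its right; z is up.
- wide_box_lid (a joint): Angle of the wide box's lid, rad: 0 shut (flat), grows as the front edge rises, stop at 1.95 (leaning back open). A plain dark steel plate 5 mm thick, 170 mm wide, 0.16 kg, on a nearly frictionless hinge: below about 1.57 it falls shut, above it falls open. The lid's top is 71 mm above the bench when shut.
- wide_box_tab (a point): Middle of the front edge of the wide box's lid, on its underside (66 mm above the bench when shut); it moves with the lid. Here a tab 60 mm wide and 5 mm thick sticks out 26 mm in front of the box's front wall, free from below. The point lies 150.5 mm from the hinge axis.
- wide_box_hinge (a point): Middle of the wide box's lid hinge axis, fixed to the box: at the back wall, 64.5 mm behind the box's centre, 68.5 mm above the bench, at half the lid's thickness. The axis runs along the box's y.
- start_top (a point): Centre of the top of the push button (20 mm across, black, in a grey housing) in the wide box, 12 mm in front of the box's centre, pressed straight down; 52 mm above the bench (14 mm below the box's rim); it moves with the button.
- start (a joint): Travel of the push button, m: 0 out, 0.006 fully down; a spring pushes it back, 4 N when fully down.
- narrow_box: The box to leave shut: the same case, only 100 mm wide (its y), with the same kind of lid and tab. Origin: centre of its underside; front faces its own -x.
- narrow_box_lid (a joint): Angle of the narrow box's lid, rad: 0 shut, grows as it opens.
- solder_spool: Bystander: standing spool of solder wire, 54 mm across, 36 mm high, loose. Origin: centre of its underside.
- bearing: Bystander: steel ball bearing lying flat, 47 mm across, 14 mm high, loose. Origin: centre of its underside.
- tape_measure: Bystander: tape measure, 31x84x65 mm, standing loose. Origin: centre of its underside.

How it is judged:
By the outcome, as a careful person would: the job done as asked, in the order asked, and still so for the second after the job is handed in, with the robot touching nothing.
It also fails if it takes over 51 s, if anything falls off the work surface, if the arm or the gripper's body presses on something with over 40 N, if the wrist force passes 120 N, or if a joint passes its speed limit or range.

## Working session

There is one attempt and no reset: what is moved stays moved. The work goes in short steps, Python scripts to look and compute and a tool call to move; the robot and the scene stay as the last step left them, time stands still between calls to the robot, and variables do not carry over. Pictures are saved under pics/ and viewed, at most 10 in all, crops included, and the job is handed in when it is done.

Besides the shell and the picture viewer there is one more tool, called after ">>>" as a command line: name --pt "numbers of a row" for each row, then --argument value for the rest. move_arm: Moves the arm, as the interface text tells. Its arguments: {"type":"object","properties":{"series":{"type":"array"},"squeeze":{"type":"number"}},"required":["series"]}

```bash
mkdir -p pics
cat > h.py <<'E'
import numpy as np, cv2
from workcell import ctrl
def shot(n,f):
    c=ctrl.camera(n); cv2.imwrite('pics/'+f,cv2.cvtColor(c['frame'],cv2.COLOR_RGB2BGR)); return c
def ray(c,u,v,z):
    R=cv2.Rodrigues(np.array(c['rvec'],float))[0]; t=np.array(c['tvec'],float).ravel()
    d=R.T@np.array([(u-c['cx'])/c['fx'],(v-c['cy'])/c['fy'],1]); o=-R.T@t
    return o+d*(z-o[2])/d[2]
def proj(c,P):
    K=np.array([[c['fx'],0,c['cx']],[0,c['fy'],c['cy']],[0,0,1]],float)
    return cv2.projectPoints(np.array(P,float).reshape(-1,1,3),np.array(c['rvec'],float),np.array(c['tvec'],float),K,None)[0].reshape(-1,2)
E
python3 - <<'E'
from h import *
a=shot('scene','a.png'); b=shot('side','b.png')
for c in (a,b):
    R=cv2.Rodrigues(np.array(c['rvec'],float))[0]; print(-R.T@np.array(c['tvec']).ravel(), R[2])
s=ctrl.observe(); print({k:s[k] for k in('t','eef_pos','tool_rot','wrist_force','width')})
E
```

```text
[ 0.16035191 -0.37605907  0.54415384] [ 0.42940163  0.7269684  -0.53584623]
[0.54631182 1.3873953  0.78091502] [-0.01697352 -0.85669927 -0.51553687]
{'t': 0.1, 'eef_pos': array([0.19171102, 0.62019025, 0.22999197]), 'tool_rot': array([-1.79862657e+02,  6.08313176e-03,  1.62826201e+02]), 'wrist_force': array([-0.63896723,  0.2429129 ,  0.19686203]), 'width': 0.08518558382985901}
```

View pics/a.png

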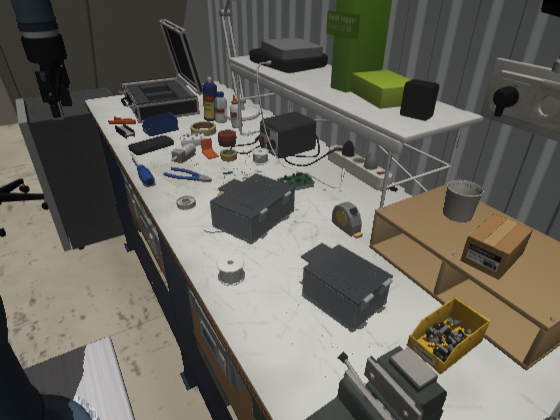

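View pics/b.png

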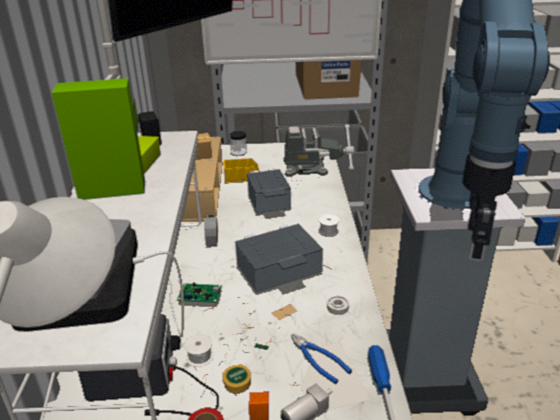

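Both views show two dark boxes: the wide one at scene (253,205) / side (280,258), the narrow one at scene (346,285) / side (268,190). I'll zoom in on the wide one for its corners.

Run:
```python
import cv2,numpy as np
def cr(f,x,y,w,h,s):
    a=cv2.imread('pics/'+f)[y:y+h,x:x+w]; a=cv2.convertScaleAbs(a,alpha=1.8)
    a=cv2.resize(a,None,fx=s,fy=s,interpolation=cv2.INTER_CUBIC)
    for i in range(0,w,10): cv2.putText(a,str(x+i),(i*s,8),0,.3,(0,0,255),1); cv2.line(a,(i*s,10),(i*s,14),(0,0,255),1)
    for j in range(0,h,10): cv2.putText(a,str(y+j),(0,j*s+4),0,.3,(0,0,255),1)
    return a
A=cr('a.png',205,170,100,75,4);B=cr('b.png',230,220,100,75,4);C=cr('a.png',295,240,100,75,4);D=cr('b.png',240,165,100,75,4)
cv2.imwrite('pics/c.png',np.vstack([np.hstack([A,B]),np.hstack([C,D])]))
```

```text
(no output)
```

View pics/c.png

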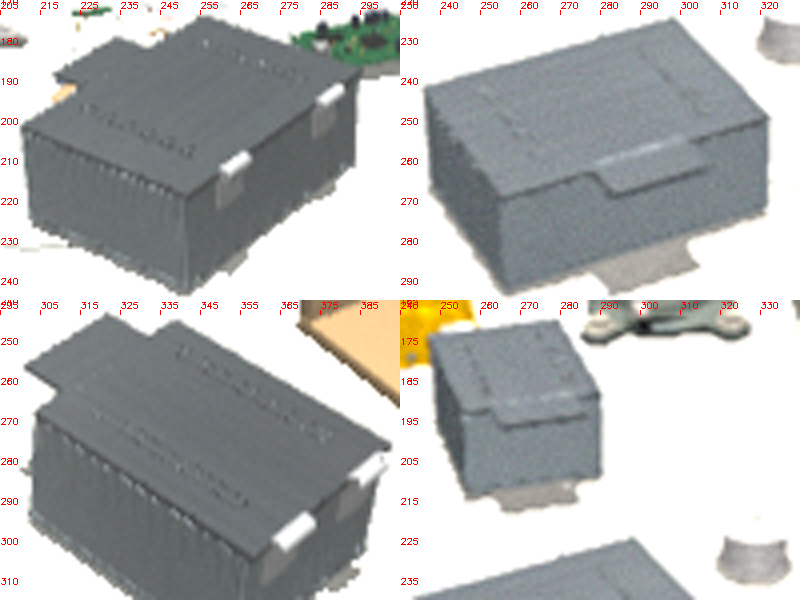

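In the zoom I read the wide box's lid-top corners, in the order front-near, hinge-near, hinge-far, front-far. In the scene view they are (210.5,202), (251.8,219.5), (295,188), (256.8,174.2). In the side view they are (322,249.5), (298,224.5), (236.2,242), (255,269.2).

Run:
```python
from h import *
a=ctrl.camera('scene'); b=ctrl.camera('side')
W={'s':(a,[(210.5,202),(251.8,219.5),(295,188),(256.8,174.2)],[(218.8,189.2),(233.8,179.5)]),
'd':(b,[(322,249.5),(298,224.5),(236.2,242),(255,269.2)],[(305.5,262.8),(283.8,268.2)])}
N={'s':(a,[(304,268),(359,303.5),(392.5,276.5),(339.5,245.3)],[(301.3,257),(321.5,243.7)]),
'd':(b,[(290,188.5),(279.5,170),(248,173.5),(255.5,193)],[(285,194),(266,197)])}
for nm,D in(('W',W),('N',N)):
  for k,(c,P,T) in D.items():
    p=np.array([ray(c,*q,.071)[:2] for q in P]); t=np.array([ray(c,*q,.071)[:2] for q in T])
    L=lambda i,j:round(float(np.linalg.norm(p[i]-p[j])),4)
    f=(p[0]+p[3])/2; h=(p[1]+p[2])/2; d=(f-h); w=p[2]-p[1]+p[3]-p[0]
    print(nm,k,p.round(4).tolist(),'tab',t.round(4).tolist(),'depth',L(0,1),L(2,3),'wid',L(1,2),L(0,3),'frontdir',np.degrees(np.arctan2(d[1],d[0])),'widthdir',np.degrees(np.arctan2(w[1],w[0])),'cen',p.mean(0))
# bystanders bench-plane approximate
for n,q in(('spool',(231,280)),('bearing',(186,203)),('tape',(346,234))): print(n,ray(a,*q,0)[:2])
print(ctrl.observe()['t'])
```

```text
W s [[0.4232, 0.3623], [0.4713, 0.2526], [0.6232, 0.3202], [0.5775, 0.4292]] tab [[0.4629, 0.4068], [0.5147, 0.4329]] depth 0.1198 0.1182 wid 0.1663 0.1682 frontdir 113.18844787932376 widthdir 23.711882403558043 cen [0.52379706 0.34108079]
W d [[0.4278, 0.3736], [0.4753, 0.2632], [0.6244, 0.3297], [0.5802, 0.4382]] tab [[0.4691, 0.422], [0.5176, 0.4386]] depth 0.1201 0.1171 wid 0.1633 0.1655 frontdir 112.7452916397246 widthdir 23.500367494057425 cen [0.526903  0.3511823]
N s [[0.4804, 0.0681], [0.5088, -0.0481], [0.6011, -0.0282], [0.5763, 0.0886]] tab [[0.4932, 0.0963], [0.5493, 0.1102]] depth 0.1196 0.1194 wid 0.0945 0.0981 frontdir 102.85503553619282 widthdir 12.069005212420802 cen [0.5416445  0.02010442]
N d [[0.485, 0.077], [0.5096, -0.0388], [0.6015, -0.0234], [0.5796, 0.0954]] tab [[0.5001, 0.107], [0.5515, 0.1197]] depth 0.1183 0.1208 wid 0.0932 0.0964 frontdir 101.2223462396023 widthdir 10.285267686491004 cen [0.54394227 0.02755216]
spool [0.3836442  0.17786926]
bearing [0.40594475 0.50044078]
tape [0.67809139 0.18443338]
0.2
```

Run:
```python
from h import *
print([x for x in dir(ctrl) if x[0]!='_'])
w=shot('wrist','w.png'); print(np.round(w['hand_eye'],3), w['fx'])
```

```text
['MotionError', 'camera', 'hand_in', 'observe', 'pinch_z']
[[ 0.001 -0.953 -0.301  0.079]
 [ 1.     0.001  0.001  0.   ]
 [-0.    -0.301  0.953 -0.143]
 [ 0.     0.     0.     1.   ]] 349.61740912848546
```

Run:
```python
import numpy as np
from scipy.spatial.transform import Rotation as R
phi=np.radians(113); f=np.array([np.cos(phi),np.sin(phi),0])
k=np.cross([0,0,-1],-f); k/=np.linalg.norm(k)
print(k,(R.from_rotvec(k*np.radians(65))*R.from_euler('z',40.2,degrees=True)).as_rotvec(degrees=True)/6)
```

```text
[-0.92050485 -0.39073113 -0.        ] [-11.02391869  -0.55844763   5.95434236]
```

>>> move_arm --pt "0.09 -0.044 0.0 -0.92 -0.047 0.496 -1" --pt "0.09 -0.044 0.0 -0.92 -0.047 0.496 -1" --pt "0.09 -0.044 0.0 -0.92 -0.047 0.496 -1" --pt "0.09 -0.044 0.0 -0.92 -0.047 0.496 -1" --pt "0.09 -0.044 0.0 -0.92 -0.047 0.496 -1" --pt "0.09 -0.044 0.0 -0.92 -0.047 0.496 -1" --pt "0.09 -0.044 0.0 -0.92 -0.047 0.496 -1" --pt "0.09 -0.044 0.0 -0.92 -0.047 0.496 -1" --pt "0.09 -0.044 0.0 -0.92 -0.047 0.496 -1" --pt "0.09 -0.044 0.0 -0.92 -0.047 0.496 -1" --pt "0.09 -0.044 0.0 -0.92 -0.047 0.496 -1" --pt "0.09 -0.044 0.0 -0.92 -0.047 0.496 -1"

```text
t: 1.45
eef_pos: [0.4626, 0.4892, 0.2307]
tool_rot: [-114.7, -0.1, -156.8]
wrist_force: [-0.1, -0.3, 0.2]
width: -0.0002
finger_force: 0.0
```

>>> move_arm --pt "0 0 0 0 0 0 -1" --pt "0 0 0 0 0 0 -1"

```text
t: 1.65
eef_pos: [0.4613, 0.4889, 0.2303]
tool_rot: [-114.9, -0.0, -157.1]
wrist_force: [0.5, 0.9, -0.0]
width: -0.0
finger_force: 0.0
```

```bash
cat >> h.py <<'E'
from scipy.spatial.transform import Rotation as Ro
f=np.array([np.cos(np.radians(113)),np.sin(np.radians(113)),0]); wd=np.array([f[1],-f[0],0]); C=np.array([.525,.346,0])
def st():
    s=ctrl.observe(); R=Ro.from_euler('xyz',s['tool_rot'],degrees=True).as_matrix(); p=np.array(s['eef_pos'])
    print('t',s['t'],'tcp',p.round(4),'s,w,z',np.round([(p-C)@f,(p-C)@wd,p[2]],4),'toolz',R[:,2].round(3),'tx',R[:,0].round(3),'F',np.round(s['wrist_force'],1),'width',round(s['width'],4)); return s,R,p
E
python3 - <<'E'
from h import *
s,R,p=st(); print(np.round(s['joint_pos'],1)); w=shot('wrist','w2.png')
shot('side','b2.png')
a=cv2.imread('pics/w2.png');b=cv2.imread('pics/b2.png');cv2.imwrite('pics/d.png',np.hstack([a[:,80:480],b[100:420,160:560].repeat(1,0) if 0 else cv2.resize(b[100:420,160:560],(400,420))]))
E
```

```text
t 1.65 tcp [0.4613 0.4889 0.2303] s,w,z [ 0.1565 -0.0028  0.2303] toolz [ 0.353 -0.835 -0.422] tx [-0.921 -0.39   0.001] F [ 0.5  0.9 -0. ] width -0.0
[-74.6  52.3  11.4  66.7  37.  108.3  45.7]
```

View pics/d.png

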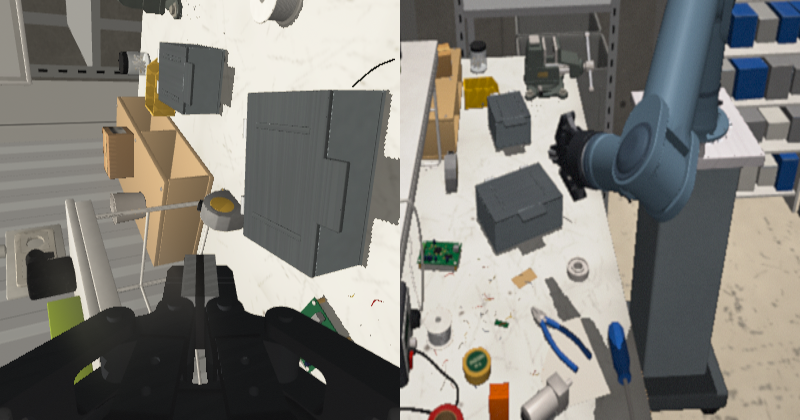

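The wrist view shows the box with its tab's outer corners at about (428,161) and (421,232); the fingers are shut and aimed at the box. I'll check the tab position from here.

Run:
```python
from h import *
s,R,p=st(); w=ctrl.camera('wrist'); H=np.array(w['hand_eye'])
for q in [(428,161),(421,232),(464,92),(394,275),(327,93),(325,237)]:
    d=R@H[:3,:3]@np.array([(q[0]-w['cx'])/w['fx'],(q[1]-w['cy'])/w['fy'],1]); o=p+R@H[:3,3]
    P=o+d*(.071-o[2])/d[2]; print(q,P.round(4),'s,w',((P-C)@f).round(4),((P-C)@wd).round(4))
```

```text
t 1.75 tcp [0.4613 0.4901 0.2322] s,w,z [ 0.1576 -0.0023  0.2322] toolz [ 0.355 -0.833 -0.424] tx [-0.92  -0.391 -0.002] F [0.  0.6 0.4] width 0.0
(428, 161) [0.4624 0.4171 0.071 ] s,w 0.09 -0.0299
(421, 232) [0.5162 0.4424 0.071 ] s,w 0.0922 0.0296
(464, 92) [0.4058 0.4181 0.071 ] s,w 0.1129 -0.0815
(394, 275) [0.5742 0.4403 0.071 ] s,w 0.0676 0.0821
(327, 93) [0.474  0.2581 0.071 ] s,w -0.061 -0.0813
(325, 237) [0.628  0.3322 0.071 ] s,w -0.0529 0.0895
```

>>> move_arm --pt "0 0 -0.13 0 0 0 -1" --pt "0 0 -0.13 0 0 0 -1" --pt "0 0 -0.13 0 0 0 -1" --pt "0 0 -0.13 0 0 0 -1" --pt "0 0 -0.13 0 0 0 -1" --pt "0 0 -0.13 0 0 0 -1" --pt "0 0 0 0 0 0 -1" --pt "0 0 0 0 0 0 -1"

```text
t: 2.6
eef_pos: [0.4616, 0.4896, 0.0371]
tool_rot: [-114.9, 0.0, -157.0]
wrist_force: [0.2, 0.1, 0.9]
width: 0.0
finger_force: 0.0
```

Run:
```python
from h import *
s,R,p=st(); print(np.round(s['joint_pos'],1))
```

```text
t 2.6 tcp [0.4616 0.4896 0.0371] s,w,z [ 0.1569 -0.0022  0.0371] toolz [ 0.355 -0.835 -0.421] tx [-0.92  -0.391 -0.   ] F [0.2 0.1 0.9] width 0.0
[-73.5  66.2   9.5  65.   34.1  99.4  36.8]
```

Now advance about 77 mm so the tip is under the tab.

>>> move_arm --pt "0.02 -0.047 0 0 0 0 -1" --pt "0.02 -0.047 0 0 0 0 -1" --pt "0.02 -0.047 0 0 0 0 -1" --pt "0.02 -0.047 0 0 0 0 -1" --pt "0.02 -0.047 0 0 0 0 -1" --pt "0.02 -0.047 0 0 0 0 -1" --pt "0 0 0 0 0 0 -1" --pt "0 0 0 0 0 0 -1"

```text
t: 3.4
eef_pos: [0.4921, 0.4181, 0.0363]
tool_rot: [-114.9, -0.0, -157.0]
wrist_force: [-0.1, -0.2, 0.6]
width: -0.0002
finger_force: 0.0
```

Run:
```python
from h import *
st()
shot('side','b3.png'); w=shot('wrist','w3.png')
a=cv2.imread('pics/w3.png');b=cv2.imread('pics/b3.png');cv2.imwrite('pics/e.png',np.hstack([a[:,160:560],cv2.resize(b[190:310,200:360],(533,400))[:,:400].copy() if 0 else cv2.resize(b[190:316,220:340],(400,420))]))
```

```text
t 3.4 tcp [0.4921 0.4181 0.0363] s,w,z [ 0.0792 -0.0021  0.0363] toolz [ 0.354 -0.835 -0.421] tx [-0.921 -0.39   0.   ] F [-0.1 -0.2  0.6] width -0.0002
```

View pics/e.png

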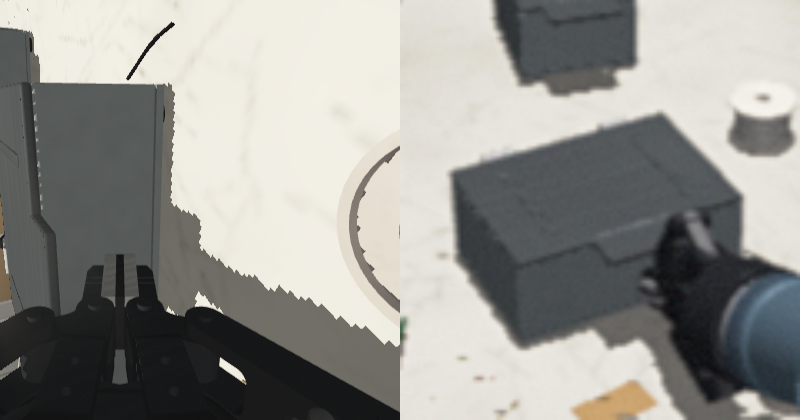

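The tip is under the tab and touching nothing. Next I'll work out the arc increments.

Run:
```python
from h import *
th=np.radians(np.r_[0,np.arange(4,61,4),np.arange(63,103,3)]); r=.1365
S=-.0635+r*np.cos(th)+.0025*np.sin(th)+.006; Z=.0685+r*np.sin(th)-.0025*np.cos(th)-.013
S=np.r_[.0792,S];Z=np.r_[.0363,Z]
for i in range(1,len(S)):
    d=np.array([*(f*(S[i]-S[i-1]))[:2],Z[i]-Z[i-1]])/.25
    print(round(np.degrees(th[i-1])),d.round(3).tolist())
```

```text
0 [0.0, -0.001, 0.067]
4 [0.0, -0.001, 0.038]
8 [0.001, -0.003, 0.038]
12 [0.002, -0.005, 0.038]
16 [0.003, -0.008, 0.037]
20 [0.004, -0.01, 0.036]
24 [0.005, -0.013, 0.036]
28 [0.006, -0.015, 0.035]
32 [0.007, -0.017, 0.033]
36 [0.008, -0.019, 0.032]
40 [0.009, -0.021, 0.03]
44 [0.01, -0.023, 0.029]
48 [0.011, -0.025, 0.027]
52 [0.011, -0.026, 0.025]
56 [0.012, -0.028, 0.023]
60 [0.012, -0.029, 0.021]
63 [0.01, -0.023, 0.014]
66 [0.01, -0.024, 0.013]
69 [0.01, -0.024, 0.011]
72 [0.01, -0.025, 0.01]
75 [0.011, -0.025, 0.009]
78 [0.011, -0.025, 0.007]
81 [0.011, -0.026, 0.006]
84 [0.011, -0.026, 0.004]
87 [0.011, -0.026, 0.003]
90 [0.011, -0.026, 0.001]
93 [0.011, -0.026, -0.0]
96 [0.011, -0.026, -0.002]
99 [0.011, -0.026, -0.003]
102 [0.011, -0.026, -0.005]
```

>>> move_arm --pt "0 0 0.022 0 0 0 -1" --pt "0 0 0.022 0 0 0 -1" --pt "0 -0.001 0.023 0 0 0 -1" --pt "0 -0.001 0.038 0 0 0 -1" --pt "0.001 -0.003 0.038 0 0 0 -1" --pt "0.002 -0.005 0.038 0 0 0 -1" --pt "0.003 -0.008 0.037 0 0 0 -1" --pt "0.004 -0.01 0.036 0 0 0 -1" --pt "0.005 -0.013 0.036 0 0 0 -1"

```text
t: 4.4
eef_pos: [0.496, 0.4081, 0.1097]
tool_rot: [-114.9, 0.0, -157.0]
wrist_force: [0.7, 0.9, -0.9]
width: 0.0
finger_force: 0.4
```

Run:
```python
from h import *
s,R,p=st(); print(np.round(s['joint_pos'],1))
shot('side','b4.png'); w=shot('wrist','w4.png')
a=cv2.imread('pics/w4.png');b=cv2.imread('pics/b4.png');cv2.imwrite('pics/f.png',np.hstack([a[:,120:520],cv2.resize(b[190:316,220:340],(400,420))]))
```

```text
t 4.4 tcp [0.496  0.4081 0.1097] s,w,z [ 0.0685 -0.0024  0.1097] toolz [ 0.355 -0.835 -0.421] tx [-0.92  -0.391 -0.   ] F [ 0.7  0.9 -0.9] width 0.0
[-71.   55.2  11.5  78.   37.3  94.8  38.9]
```

View pics/f.png

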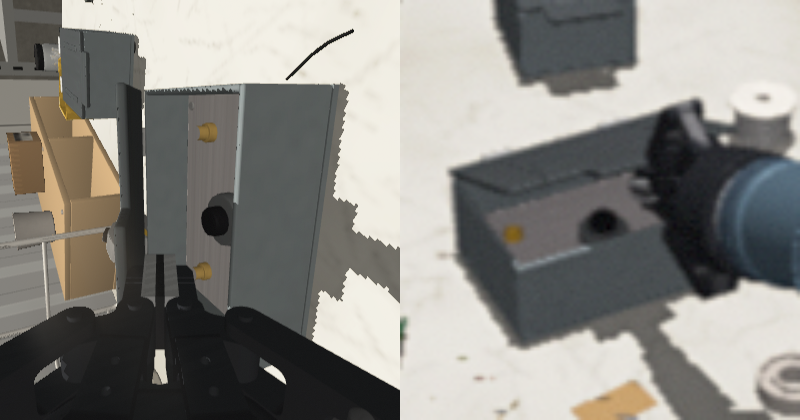

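The lid is rising on the fingertip; the black button inside shows at about (335,222) in the wrist view. I'll continue the arc.

>>> move_arm --pt "0.006 -0.015 0.035 0 0 0 -1" --pt "0.007 -0.017 0.033 0 0 0 -1" --pt "0.008 -0.019 0.032 0 0 0 -1" --pt "0.009 -0.021 0.03 0 0 0 -1" --pt "0.01 -0.023 0.029 0 0 0 -1" --pt "0.011 -0.025 0.027 0 0 0 -1" --pt "0.011 -0.026 0.025 0 0 0 -1" --pt "0.012 -0.028 0.023 0 0 0 -1" --pt "0.012 -0.029 0.021 0 0 0 -1" --pt "0.01 -0.023 0.014 0 0 0 -1" --pt "0.01 -0.024 0.013 0 0 0 -1"

```text
t: 5.6
eef_pos: [0.5225, 0.3451, 0.1796]
tool_rot: [-114.9, 0.0, -157.0]
wrist_force: [-0.7, -0.3, 0.3]
width: -0.0002
finger_force: 0.3
```

>>> move_arm --pt "0.01 -0.024 0.011 0 0 0 -1" --pt "0.01 -0.025 0.01 0 0 0 -1" --pt "0.011 -0.025 0.009 0 0 0 -1" --pt "0.011 -0.025 0.007 0 0 0 -1" --pt "0.011 -0.026 0.006 0 0 0 -1" --pt "0.011 -0.026 0.004 0 0 0 -1" --pt "0.011 -0.026 0.003 0 0 0 -1"

```text
t: 6.3
eef_pos: [0.5412, 0.3008, 0.1918]
tool_rot: [-114.9, -0.0, -157.0]
wrist_force: [0.1, 0.3, -0.3]
width: -0.0001
finger_force: 0.1
```

Run:
```python
from h import *
s,R,p=st(); print(np.round(s['joint_pos'],1))
```

```text
t 6.3 tcp [0.5412 0.3008 0.1918] s,w,z [-0.0479 -0.0027  0.1918] toolz [ 0.355 -0.835 -0.421] tx [-0.92  -0.391  0.   ] F [ 0.1  0.3 -0.3] width -0.0001
[-66.9  43.3  14.6  89.6  42.5  90.2  43.3]
```

>>> move_arm --pt "0.011 -0.026 0.001 0 0 0 -1" --pt "0.011 -0.026 0 0 0 0 -1" --pt "0.011 -0.026 -0.002 0 0 0 -1" --pt "0.011 -0.026 -0.003 0 0 0 -1" --pt "0.008 -0.018 0 0 0 0 -1" --pt "0 0 0 0 0 0 -1" --pt "-0.02 0.046 0 0 0 0 -1" --pt "-0.02 0.046 0 0 0 0 -1" --pt "-0.04 0.092 0 0 0 0 -1" --pt "-0.04 0.092 0 0 0 0 -1" --pt "0 0 0 0 0 0 -1" --pt "0 0 0 0 0 0 -1"

```text
t: 7.5
eef_pos: [0.5228, 0.3426, 0.1901]
tool_rot: [-115.0, -0.0, -156.8]
wrist_force: [0.6, 0.2, 0.5]
width: -0.0002
finger_force: 0.0
```

Run:
```python
from h import *
s,R,p=st(); print(np.round(s['joint_pos'],1))
shot('scene','a5.png'); w=shot('wrist','w5.png')
a=cv2.imread('pics/w5.png');b=cv2.imread('pics/a5.png');cv2.imwrite('pics/g.png',np.hstack([a[:,120:520],cv2.resize(b[130:270,180:313],(400,420))]))
```

```text
t 7.5 tcp [0.5228 0.3426 0.1901] s,w,z [-0.0023 -0.0033  0.1901] toolz [ 0.358 -0.833 -0.422] tx [-0.919 -0.395  0.   ] F [0.6 0.2 0.5] width -0.0002
[-68.8  45.3  13.5  85.8  40.9  93.3  43. ]
```

View pics/g.png

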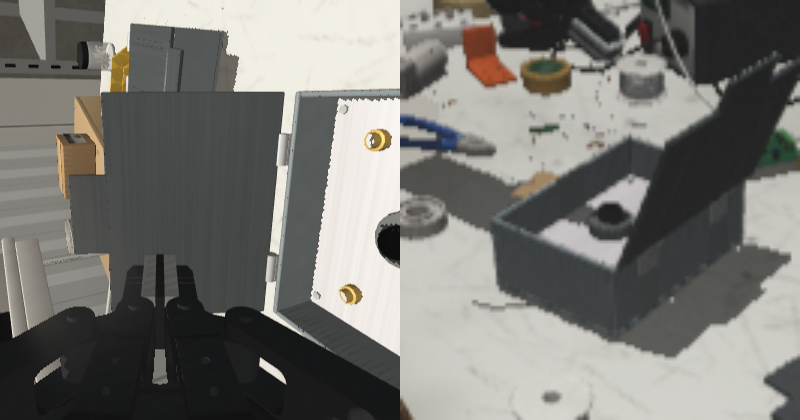

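The lid leans open clear of the tip, and the button is visible. I'll turn the tool upright, above the button.

>>> move_arm --pt "-0.004 0.01 0 0.907 0.385 0 -1" --pt "-0.004 0.01 0 0.907 0.385 0 -1" --pt "-0.004 0.01 0 0.907 0.385 0 -1" --pt "-0.004 0.01 0 0.907 0.385 0 -1" --pt "-0.004 0.01 0 0.907 0.385 0 -1" --pt "-0.004 0.01 0 0.907 0.385 0 -1" --pt "0 0 0 0.907 0.385 0 -1" --pt "0 0 0 0.907 0.385 0 -1" --pt "0 0 0 0.907 0.385 0 -1" --pt "0 0 0 0.907 0.385 0 -1" --pt "0 0 0 0.907 0.385 0 -1" --pt "0 0 0 0 0 0 -1"

```text
t: 8.8
eef_pos: [0.522, 0.3472, 0.1913]
tool_rot: [-179.7, 0.1, -157.7]
wrist_force: [0.9, -1.6, 0.4]
width: -0.0002
finger_force: 0.0
```

Run:
```python
from h import *
s,R,p=st(); st(); w=shot('wrist','w6.png'); shot('side','b6.png')
c=ctrl.camera('scene'); print('scene px of expected button',proj(c,[C+.0135*f+[0,0,.052]]))
H=np.array(w['hand_eye'])
Pc=np.linalg.inv(H)@np.r_[R.T@(C+.0135*f+[0,0,.052]-p),1]; print('wrist px expected',w['fx']*Pc[0]/Pc[2]+w['cx'],w['fy']*Pc[1]/Pc[2]+w['cy'])
cv2.imwrite('pics/h.png',np.hstack([cv2.imread('pics/w6.png')[:,120:520],cv2.resize(cv2.imread('pics/b6.png')[190:316,220:340],(400,420))]))
```

```text
t 8.8 tcp [0.522  0.3472 0.1913] s,w,z [ 0.0023 -0.0023  0.1913] toolz [ 0.003 -0.004 -1.   ] tx [-0.925 -0.38  -0.001] F [ 0.9 -1.6  0.4] width -0.0002
t 8.8 tcp [0.522  0.3472 0.1913] s,w,z [ 0.0023 -0.0023  0.1913] toolz [ 0.003 -0.004 -1.   ] tx [-0.925 -0.38  -0.001] F [ 0.9 -1.6  0.4] width -0.0002
scene px of expected button [[249.57598535 198.87267202]]
wrist px expected 292.2974542036337 194.50771071289418
```

View pics/h.png

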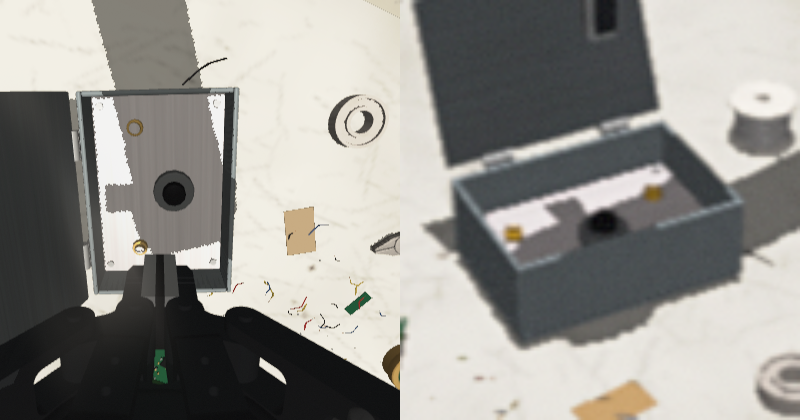

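The button sits at wrist (294,193), within 2 px of the prediction. I'll centre over it and descend to just above.

>>> move_arm --pt "-0.011 0.049 0 0 0 0 -1" --pt "0 0 -0.1 0 0 0 -1" --pt "0 0 -0.1 0 0 0 -1" --pt "0 0 -0.1 0 0 0 -1" --pt "0 0 -0.1 0 0 0 -1" --pt "0 0 -0.1 0 0 0 -1" --pt "0 0 0 0 0 0 -1" --pt "0 0 0 0 0 0 -1" --pt "0 0 0 0 0 0 -1"

```text
t: 9.85
eef_pos: [0.5157, 0.3695, 0.0674]
tool_rot: [-180.0, 0.2, -156.9]
wrist_force: [0.5, -0.1, 0.3]
width: -0.0001
finger_force: 0.0
```

Run:
```python
from h import *
st()
```

```text
t 9.85 tcp [0.5157 0.3695 0.0674] s,w,z [0.0253 0.0006 0.0674] toolz [ 0.003  0.001 -1.   ] tx [-0.92  -0.393 -0.003] F [ 0.5 -0.1  0.3] width -0.0001
```

>>> move_arm --pt "0.017 -0.04 0 0 0 0 -1" --pt "0 0 -0.025 0 0 0 -1" --pt "0 0 0 0 0 0 -1" --pt "0 0 0 0 0 0 -1" --pt "0 0 0 0 0 0 -1"

```text
t: 10.35
eef_pos: [0.5194, 0.3574, 0.0596]
tool_rot: [-180.0, 0.0, -157.0]
wrist_force: [-0.1, 0.3, -0.4]
width: 0.0002
finger_force: 0.0
```

Run:
```python
from h import *
st()
```

```text
t 10.35 tcp [0.5194 0.3574 0.0596] s,w,z [ 0.0127 -0.0007  0.0596] toolz [ 0.001 -0.001 -1.   ] tx [-0.92  -0.391 -0.   ] F [-0.1  0.3 -0.4] width 0.0002
```

>>> move_arm --pt "-0.002 0.006 -0.015 0 0 0 -1" --pt "0 0 -0.015 0 0 0 -1" --pt "0 0 -0.01 0 0 0 -1" --pt "0 0 -0.01 0 0 0 -1" --pt "0 0 0 0 0 0 -1" --pt "0 0 0 0 0 0 -1" --pt "0 0 0 0 0 0 -1"

```text
t: 11.05
eef_pos: [0.5188, 0.3595, 0.0474]
tool_rot: [-180.0, 0.0, -157.0]
wrist_force: [-1.3, 2.1, 3.0]
width: -0.0001
finger_force: 1.6
```

>>> move_arm --pt "0 0 -0.006 0 0 0 -1" --pt "0 0 0 0 0 0 -1" --pt "0 0 0 0 0 0 -1"

```text
t: 11.35
eef_pos: [0.5188, 0.3595, 0.0462]
tool_rot: [-180.0, 0.0, -157.0]
wrist_force: [-2.1, 0.9, 5.1]
width: -0.0003
finger_force: 2.8
```

>>> move_arm --pt "0 0 -0.005 0 0 0 -1" --pt "0 0 0 0 0 0 -1" --pt "0 0 0 0 0 0 -1"

```text
t: 11.65
eef_pos: [0.5188, 0.3595, 0.046]
tool_rot: [-180.0, 0.0, -157.0]
wrist_force: [-3.5, -0.2, 11.5]
width: 0.0001
finger_force: 5.4
```

The button has bottomed out: z stalls at 46 mm and the force is well above 4 N. Release straight up.

>>> move_arm --pt "0 0 0.02 0 0 0 -1" --pt "0 0 0.04 0 0 0 -1" --pt "0 0 0.12 0 0 0 -1" --pt "0 0 0.16 0 0 0 -1" --pt "0 0 0.16 0 0 0 -1" --pt "0 0 0.16 0 0 0 -1" --pt "0 0 0.1 0 0 0 -1" --pt "0 0 0 0 0 0 -1" --pt "0 0 0 0 0 0 -1" --pt "0 0 0 0 0 0 -1"

```text
t: 12.65
eef_pos: [0.518, 0.3573, 0.2319]
tool_rot: [-179.8, -0.2, -157.0]
wrist_force: [-0.2, 0.5, -0.7]
width: 0.0
finger_force: 0.0
```

Run:
```python
from h import *
st(); shot('scene','a7.png'); shot('side','b7.png')
cv2.imwrite('pics/i.png',np.hstack([cv2.imread('pics/a7.png')[100:340,130:400],cv2.imread('pics/b7.png')[120:360,180:450]]))
```

```text
t 12.65 tcp [0.518  0.3573 0.2319] s,w,z [ 0.0131 -0.0021  0.2319] toolz [-0.002 -0.004 -1.   ] tx [-0.921 -0.39   0.004] F [-0.2  0.5 -0.7] width 0.0
```

View pics/i.png

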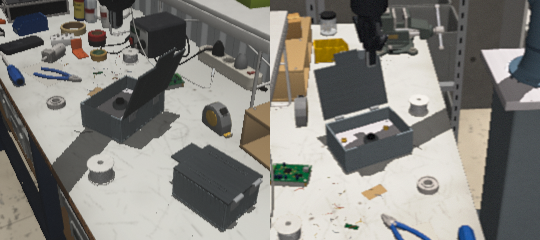

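The lid of the wide box is open and the button has come back up. The narrow box is shut, the bystanders haven't moved, and the arm is clear of everything.

```bash
python3 -c "from workcell import ctrl; print(ctrl.hand_in())"
```

```text
the job is handed in; nothing more can be done
None
```

I pushed the wide box's lid open so it leans back by its own weight, pressed the button to its stop (46 mm, 11.5 N), released it, and handed the job in at about 13 s, with the narrow box and bystanders where they were.

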